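Wind the specimen pot round to the opening and take it out

ROBOT

A 7-joint arm with a two-finger parallel gripper is mounted at the origin on the work surface. World frame = base frame: x ahead of the robot, y to its left, z up, the work surface at z = 0. Lengths are in m, angles in rad, forces in N, time in s.
With the tool pointing down it reaches from about 0.4 to 0.875 m from the base axis. Payload 19.3 kg.
Tool frame: the origin (TCP) lies on the centre line of the jaws, within the pads' length; the fingertips stand 14 mm ahead of it and the grasp point (between the pads) lies 5 mm behind it; z points along the fingers, y is the line along which they close (so a half turn about z gives the same grasp; the last joint's range is limited). The gripper opens to 85 mm and grips with 20 to 120 N. Pads are 22 mm wide; open, the fingers measure 114 mm over their backs; the gripper's body (76 mm by 85 mm) begins 54 mm behind the grasp point. The pads swing forward as they close: fully open they stand 13 mm farther back than shut.
Start: joints at [-0.07, 0.521, -0.036, 1.599, 0.021, 1.021, -0.113], TCP at [0.625, -0, 0.245] pointing down, gripper open.
Joint ranges: [-2.91, 2.91], [-0.3, 2.13], [-1.5, 1.42], [0.17, 2.43], [-1.26, 4.41], [0.16, 1.93], [-2.52, 2.52]. Speed limits (rad/s): [1.89, 1.89, 2.39, 2.39, 3.01, 3.01, 3.01].

INTERFACE

Orientations are given as [roll, pitch, yaw] about the fixed x, y, z axes, in that order (R = Rz(yaw) Ry(pitch) Rx(roll)).
In Python, from workcell import bot, grab_frame, regions_of gives the robot as it stands. The module is installed in compiled form; this text tells all that it offers.
- The arm moves only by the tool play_rows, never from a script. Its argument "plan" is a list of rows, each a list of 3 entries, a list of its own where there are three numbers: the shift along the tool's x, y, z in units of 2.5 cm (1.0 is 2.5 cm), then the turn, a rotation vector about the tool's x, y, z in units of 0.15 rad (1.0 is 0.15 rad), then the closure, from -1 (fully open) to 1 (shut). In form: [[[tx, ty, tz], [rx, ry, rz], jaw], ...]. A call has 1 to 20 rows; each row shifts and turns the commanded pose from where the row before left it, along the tool's axes as they then stand; what a row does not reach is not made up. A row lasts 1/8 s, in which the tool goes at most 62.5 mm and 10.7 degrees, less where a joint would pass 70% of its speed; a pose out of reach is approached as far as the arm can. A call with a number of a shift or a turn outside -1 to 1 is refused whole. A call with a gripper value outside its range is refused whole. The fingers move at their own pace and stop on an object; "newtons" is the grip in N (left out, the last holds). Time passes only in rows, so rows that do not move let the fingers close. It gives the time, the measured TCP pose, the force, the opening and the grip force at its end, in the units of the state.
- bot.observe(): the state, without advancing time (a new reading comes with each control period).
- grab_frame(name): name is "scene" or "side" or "wrist"; returns a dict with "pixels" (400x640x3 uint8, red, green, blue), "depth" (400x640 float32, m along the optical axis (not along the pixel's ray), 0 where there is no reading), "camera_matrix" (3x3 intrinsics, pixels), "R" (3x3) and "t" (3): a world point X has camera coordinates R X + t. Camera axes: x right, y down, z forward; pixel columns grow to the right and rows downward; lengths in m; the calibration is good to about 2 mm. A picture is of the moment at which its call begins.
- bot.job_done(): hands the job in; it is judged then, once.
Trained networks look in the newest picture that a camera, given by its name, has taken for a name from the list of things; names that differ only in an ending like _2 or _b are one class to them, and where a whole thing is asked for, a point or a joint stands for the part that bears it (a point fixed in the world has none). Each returns a list of dicts, best first, with "p" (0 to 1); they miss things now and then, are a little off and sometimes report something else, mostly with a low value. They report only what shows in the picture. A call takes as long as a camera call. They do not tell look-alikes from the thing itself.
- regions_of(thing, camera): "mask" (400x640 bool, what is visible of it) and "box" ([left, top, right, bottom] in pixels, round what is visible of it).
The state is a dict: "clock": time; "qpos": joint angles; "qd": joint speeds; "joint_efforts": joint torques, N m; "position": TCP position; "tool_rot": TCP orientation; "force": force on the tool from outside, world axes, zero at the start; "moment": the same for the moment, N m; "grip_width": finger opening in m; "finger_force": force on a finger pad.
Only numpy, scipy, OpenCV 4.12 (cv2) and the standard library are available. Lean on these libraries where they do the work, as an engineer would, in place of code of your own. Each camera call takes 0.05 s, during which the arm holds its last target. There are 200 camera calls.

TASK

The wide, squat specimen pot stands to one side under the hood of the sample carousel. Wind its crank (about one and a half turns, the shorter way round), without touching the carousel itself or what stands in it, until the pot stands at the middle of the open front, let the carousel stand still there, then lift the pot out and set it down upright in the steel tray. Do not drop it, and do not knock over the vials in the carousel or the torch and spray bottle on the desk.

Things in the scene. Friction and masses are not known exactly. Their poses are not given: they have to be found in the camera images.
- pot: The specimen pot: squat white jar with a screw cap, 46 mm diameter, 56 mm high, 90 g, the only wide one in the carousel. Origin: centre of its underside; z up along its axis. It stands loosely in a pocket of the carousel (52 mm bore, 12 mm high rim), at the start 90 degrees to one side or the other of the opening, under the hood.
- opening (a point): Point on the carousel's pocket floor at the middle of the open front, where the pot must be brought; 30 mm above the desk, behind a small black mark on the base's front edge. Axes: x from the device's front to its back, y to the crank's side, z up. The clear hood starts 52 mm behind this point; its top is 119 mm above the desk.
- rotor_axis (a point): Point on the carousel's vertical axis at pocket-floor height, 80 mm behind the opening. Axes as for the opening. The carousel is a 220 mm disc with four pockets, 90 degrees apart, centred 80 mm from this axis. Anticlockwise (seen from above) is positive.
- rotor: The carousel disc with its four pockets, which the crank turns. Origin on its vertical axis, 22 mm above the desk (underside of the disc); z up.
- crank (a joint): Angle of the crank, rad, 0 at the start, positive anticlockwise when looking down on the sloping face. It turns without end both ways and stays where it is left. One full turn turns the carousel 60 degrees in the same sense (geared 6 to 1). About 1.5 N at the grip.
- crank_hub (a point): Point on the crank's axis, level with the middle of the grip, 44 mm out from the sloping face (125 by 130 mm) of the grey gear housing. Turns with the crank: z points out along the axis, which leans 30 degrees from vertical sideways, away from the carousel; x points along the arm to the grip; y is the way the grip moves for positive angles.
- crank_grip (a point): Middle of the crank's grip, 55 mm from the axis: a black upright bar fixed to the end of the steel arm (it does not spin), 26 mm along the arm (x), 14 mm thick (y), 45 mm tall (z); it stands 22.5 mm above and below this point, the arm lies beneath it. Axes as for crank_hub.
- tray: Open steel tray, 140 mm (x) by 110 mm (y), 18 mm high, walls and floor 4 mm thick, fixed to the desk. Origin: centre of its underside.
- vial_a: Slim white vial, 32 mm diameter, 75 mm high, loose in a pocket of the carousel. Origin: centre of its underside.
- vial_b: Another such vial, at the start in the rearmost pocket.
- torch: Black torch standing on end on the desk, 44 mm diameter, 155 mm high; a bystander. Origin: centre of its underside.
- spray: White spray bottle standing on the desk, 42 mm diameter, 129 mm high; a bystander. Origin: centre of its underside.
Not all that is in view belongs to the job. Several things have the shape of the tray; the one meant has the colours described above.

How it is judged:
On the way:
1. the pot has been wound to the middle of the open front (within 12 mm, still in the carousel) and stands still (horizontal distance between pot and opening below 0.012 m and z of pot in the frame of opening below 0.006 m and linear speed of pot below 0.02 m/s), for 0.3 s.
At the end, for the whole second after the job is handed in: The pot stands upright (within 6 degrees) and at rest on the tray's floor, its centre within 50 mm (tray's x) and 35 mm (tray's y) of the tray's centre (x of pot in the frame of tray between -0.05 and 0.05 m and y of pot in the frame of tray between -0.035 and 0.035 m and z of pot in the frame of tray below 0.01 m and angle between pot's own z axis and vertical below 0.1 rad and linear speed of pot below 0.02 m/s); the robot touches nothing.
It fails at once if a vial, the torch or the spray bottle is knocked over (tilted more than 30 degrees) (angle between any of vial_a, vial_b, torch, spray's own z axis and vertical above 0.52 rad).
It fails at once if the robot pushes on the carousel, the pot or a vial before the pot has been wound to the opening (more than 3 N while the pot stands in the carousel over 30 mm from the opening) (horizontal distance between pot and opening above 0.03 m and horizontal distance between pot and rotor_axis below 0.1 m and z of pot in the frame of opening below 0.006 m and (contact force between any of the fingers, the arm and rotor above 3 N or contact force between any of the fingers, the arm and pot above 3 N or contact force between any of the fingers, the arm and vial_a above 3 N or contact force between any of the fingers, the arm and vial_b above 3 N)).
It fails at once if the pot is tipped more than 45 degrees (angle between pot's own z axis and vertical above 0.8 rad).
It fails at once if the pot is dropped: outside the carousel, let go of more than 16 mm above the tray's floor (contact force between the fingers and pot below 0.1 N and horizontal distance between pot and rotor_axis above 0.13 m and z of pot in the frame of tray above 0.02 m).
It also fails if it takes over 72 s, if anything falls off the work surface, if the arm or the gripper's body presses on something with over 40 N, if the wrist force passes 120 N, or if a joint passes its speed limit or range.

## Working session

There is one attempt and no reset: what is moved stays moved. The work goes in short steps, Python scripts to look and compute and a tool call to move; the robot and the scene stay as the last step left them, time stands still between calls to the robot, and variables do not carry over. Pictures are saved under pics/ and viewed, at most 10 in all, crops included, and the job is handed in when it is done.

Besides the shell and the picture viewer there is one more tool, called after ">>>" by a JSON object that holds its "method" and its "body", one argument or row to a line. play_rows: Moves the arm, as the interface text tells. Its arguments: {"type":"object","properties":{"plan":{"type":"array"},"newtons":{"type":"number"}},"required":["plan"]}

```bash
mkdir -p pics
cat > h.py <<'E'
import numpy as np, cv2
from workcell import bot, grab_frame, regions_of
def world(f,mask=None):
    d=f["depth"];K=f["camera_matrix"];v,u=np.nonzero((d>0)&(mask if mask is not None else True))
    z=d[v,u];c=np.stack([(u-K[0,2])/K[0,0]*z,(v-K[1,2])/K[1,1]*z,z],1)
    return (c-f["t"])@f["R"],v,u
def save(f,n,crop=None,s=1):
    p=f["pixels"]
    if crop: l,t,r,b=crop;p=p[t:b,l:r]
    cv2.imwrite("pics/"+n,cv2.cvtColor(cv2.resize(p,None,fx=s,fy=s,interpolation=cv2.INTER_CUBIC),cv2.COLOR_RGB2BGR))
E
python3 - <<'E'
from h import *
for c in ["scene","side"]:
    f=grab_frame(c);save(f,c+"0.png");np.savez(c+"0.npz",**f)
    for t in ["pot","tray","rotor","crank_grip","crank_hub","vial_a","torch","spray"]:
        for r in regions_of(t,c)[:4]:
            if r["p"]<.3: continue
            P,v,u=world(f,r["mask"])
            print(c,t,round(r["p"],2),[int(x) for x in r["box"]],np.round(np.median(P,0),3) if len(P) else None,np.round(np.percentile(P,2,axis=0),3),np.round(np.percentile(P,98,axis=0),3))
s=bot.observe();print(s)
E
```

```text
scene tray 0.84 [165, 152, 217, 185] [ 0.544 -0.592  0.005] [ 0.47  -0.657 -0.001] [ 0.62  -0.517  0.019]
scene crank_grip 0.82 [395, 221, 413, 243] [0.635 0.222 0.126] [0.567 0.205 0.113] [0.659 0.24  0.163]
scene crank_hub 0.77 [396, 220, 411, 245] [0.637 0.222 0.126] [0.574 0.207 0.115] [0.66  0.24  0.163]
scene torch 0.66 [214, 188, 237, 231] [ 0.723 -0.298  0.091] [ 0.696 -0.324  0.003] [ 0.734 -0.285  0.157]
scene spray 0.98 [471, 268, 491, 312] [0.691 0.446 0.076] [0.665 0.43  0.003] [0.699 0.467 0.13 ]
side pot 0.45 [301, 223, 307, 241] [0.566 0.056 0.068] [0.559 0.033 0.041] [0.579 0.068 0.091]
side tray 0.64 [345, 169, 389, 199] [ 0.551 -0.373  0.007] [ 0.476 -0.448  0.001] [ 0.628 -0.307  0.022]
side tray 0.56 [374, 149, 411, 175] [ 0.542 -0.591  0.008] [ 0.465 -0.661  0.001] [ 0.619 -0.516  0.022]
side rotor 0.76 [302, 208, 349, 246] [ 0.528 -0.02   0.033] [ 0.462 -0.12   0.027] [0.599 0.071 0.06 ]
side rotor 0.59 [299, 223, 304, 242] [0.566 0.056 0.068] [0.559 0.032 0.037] [0.579 0.068 0.091]
side rotor 0.56 [249, 229, 275, 254] [0.615 0.224 0.125] [0.567 0.118 0.003] [0
[... 673 characters left out ...]
8449,  0.52140159, -0.03629906,  1.59948777,  0.02122653,
        1.02109229, -0.11276583]), 'qd': array([ 3.06785757e-04,  6.88994498e-06, -8.09813388e-04, -9.63202617e-04,
        8.38746608e-04, -1.23899380e-03,  9.38147074e-04]), 'joint_efforts': array([ 3.16077530e-04, -9.26836681e+01,  1.97937369e+00, -3.70244908e+01,
        1.80628092e-02,  2.11099476e-03, -1.50758146e-04]), 'position': array([ 6.25001640e-01, -4.10028161e-05,  2.45294195e-01]), 'tool_rot': array([-3.14159080e+00,  2.19195649e-05,  1.57078489e+00]), 'force': array([ 0.76363468, -0.45962218,  0.63010933]), 'moment': array([ 0.02738595, -0.05083931, -0.029537  ]), 'finger_force': 0.0, 'grip_width': 0.08507750156715975}
```

Run:
```python
from h import *
a=dict(np.load("scene0.npz"));b=dict(np.load("side0.npz"))
save(a,"s1.png",(140,130,510,330),2.1);save(b,"d1.png",(180,130,440,325),3)
```

```text
(no output)
```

View pics/s1.png

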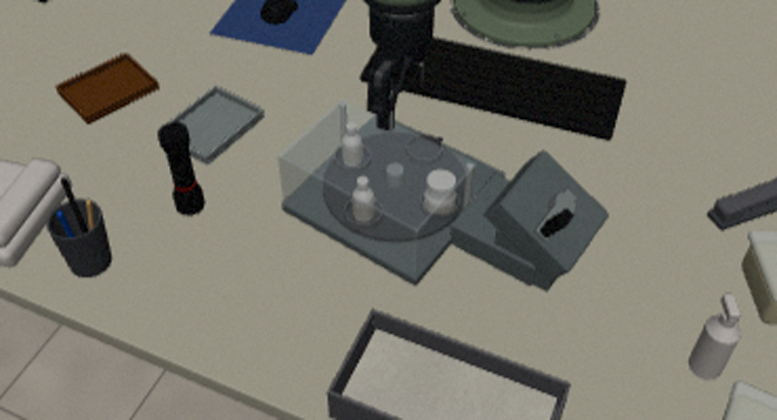

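View pics/d1.png

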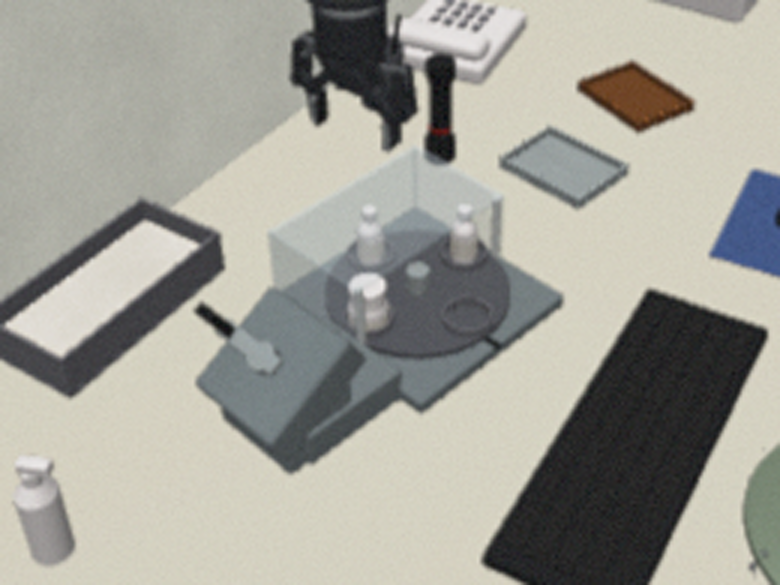

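The tray-shaped things are: the brown one (scene ≈(190,171)) and the grey steel one (scene ≈(243,189), side (367,184)). The large dark bin with a white bottom is the wrong size. Steel grey fits the description, and the enlarged crops show it. The pot is on the crank side (+y, scene ≈(349,221)), the front faces the robot, and the black mark is at side ≈(344,244). So I wind positive (anticlockwise).

Run:
```python
from h import *
Ps=[];Cs=[];W=[]
for n in ["scene","side"]:
    f=dict(np.load(n+"0.npz"));P,v,u=world(f);Ps.append(P);Cs.append(f["pixels"][v,u].astype(int));W+= [n]*len(P)
P=np.vstack(Ps);C=np.vstack(Cs);W=np.array(W)
# sloping face by RANSAC
m=(P[:,0]>.4)&(P[:,0]<.75)&(P[:,1]>.1)&(P[:,1]<.33)&(P[:,2]>.02)&(P[:,2]<.2)
Q=P[m];CQ=C[m];WQ=W[m];rng=np.random.default_rng(0);best=0
for _ in range(3000):
    a=Q[rng.choice(len(Q),3,False)];n=np.cross(a[1]-a[0],a[2]-a[0]);n/=np.linalg.norm(n)+1e-12
    n*=np.sign(n[2])
    if not .8<n[2]<.93: continue
    k=abs((Q-a[0])@n)<.003
    if k.sum()>best: best=k.sum();bk=k
F=Q[bk];c=F.mean(0);n=np.linalg.svd(F-c)[2][2];n*=np.sign(n[2]);print("face",best,n,c,"lean",np.degrees(np.arccos(n[2])),"yaw",np.degrees(np.arctan2(-n[0],n[1])))
# in-plane extents
yd=np.array([n[0],n[1],0]);yd/=np.linalg.norm(yd);xd=np.array([yd[1],-yd[0],0]);s=np.cross(n,xd)
A=np.stack([(F-c)@xd,(F-c)@s],1);r=cv2.minAreaRect((A[(abs(A)<.085).all(1)]*1000).astype(np.float32));print("rect",r)
print("percent",np.percentile(A,[1,99],axis=0))
cx=c+xd*r[0][0]/1e3+s*r[0][1]/1e3;print("face centre",cx,"hub guess",cx+.044*n)
h=(Q-c)@n
for w in ["scene","side"]:
    g=(WQ==w)&(h>.008)&(h<.075);B=np.stack([(Q-cx)@xd,(Q-cx)@s,h],1)[g];col=CQ[g].sum(1)
    ok=(abs(B[:,:2])<.1).all(1);B=B[ok];col=col[ok]
    for nm,k in (("dark",col<140),("light",col>=260)):
        print(w,nm,k.sum(),np.round(np.percentile(B[k],[5,50,95],axis=0),3).tolist())
    for b,cc in list(zip(np.round(B*1000).astype(int),col))[::max(1,len(B)//45)]: print(b.tolist(),cc,end=" ")
    print()
# steel tray
m=(P[:,0]>.43)&(P[:,0]<.67)&(P[:,1]>-.47)&(P[:,1]<-.27)&(P[:,2]>.012)&(P[:,2]<.03)
for w in ["scene","side"]: print("tray",w,(m&(W==w)).sum(),cv2.minAreaRect((P[m&(W==w)][:,:2]*1000).astype(np.float32)))
# disc
m=(abs(P[:,2]-.03)<.004)&(P[:,0]>.4)&(P[:,0]<.75)&(P[:,1]>-.17)&(P[:,1]<.13)&(C.sum(1)<240)
for w in ["scene","side"]:
    q=P[m&(W==w)];print("disc",w,len(q),cv2.minEnclosingCircle((q[:,:2]*1000).astype(np.float32)),np.percentile(q,[1,99],axis=0).round(3).tolist())
f=dict(np.load("side0.npz"));X,v,u=world(f)
k=(abs(v-244)<4)&(abs(u-344)<6);cc=f["pixels"][v,u].sum(1)
for i in np.nonzero(k&(cc<150))[0]: print("mark",u[i],v[i],X[i].round(3),cc[i])
```

```text
face 2158 [0.09926994 0.4900123  0.8660447 ] [0.58511988 0.21603558 0.10583807] lean 29.997788896096885 yaw -11.45236442676788
rect ((1.8968048095703125, -0.09664154052734375), (129.18226623535156, 128.45748901367188), 89.84669494628906)
percent [[-0.05980529 -0.06237596]
 [ 0.06259366  0.06247495]]
face centre [0.5869623  0.21557693 0.10588638] hub guess [0.59133018 0.23713748 0.14399235]
scene dark 101 [[0.05, -0.006, 0.025], [0.065, -0.001, 0.053], [0.069, 0.006, 0.065]]
scene light 101 [[-0.017, -0.01, 0.016], [0.002, -0.003, 0.018], [0.055, 0.011, 0.021]]
[-17, -9, 18] 248 [-15, -7, 16] 302 [-3, -12, 18] 296 [-14, -1, 20] 327 [3, -13, 20] 295 [-12, -1, 17] 318 [4, -14, 11] 204 [-3, -4, 18] 320 [-16, 7, 18] 322 [5, -7, 19] 315 [-9, 4, 17] 315 [10, -9, 16] 251 [0, 1, 18] 320 [13, -9, 13] 205 [6, 0, 20] 322 [-8, 12, 18] 314 [9, 1, 17] 316 [-7, 14, 17] 311 [14, 0, 16] 324 [1, 11, 17] 316 [27, -6, 20] 328 [50, -5, 61] 105 [28, -8, 10] 224 [45, -6, 44] 227 [49, 0, 63] 43 [33, -4, 18] 325 [57, -4, 61] 36 [45, 6, 61] 81 [48, -5, 36] 119 [60, -1, 64] 60 [47, -9, 16] 196 [59, -6, 45] 20 [
[... 1268 characters left out ...]
(550.93798828125, -369.69049072265625), (115.65241241455078, 143.73060607910156), 79.93453216552734)
tray side 186 ((550.8195190429688, -370.27423095703125), (119.55142211914062, 145.2100830078125), 78.75494384765625)
disc scene 43 ((573.1580200195312, 27.091157913208008), 121.32657623291016) [[0.46, -0.015, 0.026], [0.687, 0.129, 0.034]]
disc side 114 ((522.9678344726562, -3.1127471923828125), 132.465576171875) [[0.443, -0.118, 0.027], [0.567, 0.127, 0.034]]
mark 342 243 [ 0.455 -0.004  0.026] 140
mark 343 243 [ 0.456 -0.011  0.02 ] 131
mark 344 244 [ 0.448 -0.004  0.024] 127
mark 345 244 [ 0.445 -0.006  0.024] 137
mark 345 245 [0.441 0.002 0.028] 129
mark 346 245 [ 0.444 -0.012  0.015] 138
```

Pose estimate: the face lean comes out at 30.0°, the face rectangle at 129×128 mm, and the grip at 42–69 mm radius and h 22–66 mm. All of these match the given sizes. The hub is at (0.591,0.237,0.144) and the grip starts along the device's +x. I'll push the grip round with the shut fingers, holding the tool parallel to the crank axis.

```bash
cat >> h.py <<'E'
from scipy.spatial.transform import Rotation as Ro
n=np.array([0.09927,0.49001,0.86604]);n/=np.linalg.norm(n);XD=np.array([n[1],-n[0],0]);XD/=np.linalg.norm(XD);S=np.cross(n,XD)
FC=np.array([.5870,.2156,.1059]);RT=np.stack([S,XD,-n],1)
def pose():
    s=bot.observe();return s["clock"],s["position"],Ro.from_euler("xyz",s["tool_rot"]),s
def orbit(phi,r=.055,h=.048): p=np.radians(phi);return FC+h*n+r*(np.cos(p)*XD+np.sin(p)*S)
E
python3 - <<'E'
from h import *
t,p,R,s=pose();print(t,"turn",(R.inv()*Ro.from_matrix(RT)).as_rotvec()/.15)
print("shift",RT.T@(orbit(-45,h=.13)-p)/.025, orbit(-45,h=.13),orbit(-45))
E
```

```text
0.9 turn [ 0.34880654 -3.47852262  1.30185417]
shift [ 8.29213513 -1.64682281 -4.44691115] [0.63133417 0.23856906 0.23792993] [0.62319399 0.19838803 0.16691429]
```

>>> {"method": "play_rows", "body": {
  "plan": [
    [[0,0,0],[0.07,-0.696,0.26],1],
    [[0,0,0],[0.07,-0.696,0.26],1],
    [[0,0,0],[0.07,-0.696,0.26],1],
    [[0,0,0],[0.07,-0.696,0.26],1],
    [[0,0,0],[0.07,-0.696,0.26],1],
    [[0.83,-0.165,-0.445],[0,0,0],1],
    [[0.83,-0.165,-0.445],[0,0,0],1],
    [[0.83,-0.165,-0.445],[0,0,0],1],
    [[0.83,-0.165,-0.445],[0,0,0],1],
    [[0.83,-0.165,-0.445],[0,0,0],1],
    [[0.83,-0.165,-0.445],[0,0,0],1],
    [[0.83,-0.165,-0.445],[0,0,0],1],
    [[0.83,-0.165,-0.445],[0,0,0],1],
    [[0.83,-0.165,-0.445],[0,0,0],1],
    [[0.83,-0.165,-0.445],[0,0,0],1],
    [[0,0,0],[0,0,0],1]
  ]
}}

```text
clock: 2.9
position: [0.6307, 0.2415, 0.2371]
tool_rot: [-3.14, 0.523, 1.374]
force: [-0.4, -0.5, -0.4]
grip_width: 0.0
finger_force: 0.0
```

Run:
```python
from h import *
t,p,R,s=pose();print(t,s["qpos"].round(2),s["grip_width"],"turn",(R.inv()*Ro.from_matrix(RT)).as_rotvec()/.15)
print("shift",RT.T@(orbit(-45)-p)/.025,p)
f=grab_frame("wrist");save(f,"w1.png")
```

```text
2.9 [-0.69  0.82  0.14  1.19  0.27  1.52 -0.83] 8.961097576132442e-06 turn [ 0.00202177 -0.00145016  0.01961488]
shift [-0.11312013  0.0466213   3.3066788 ] [0.63074435 0.24152771 0.23709365]
```

View pics/w1.png

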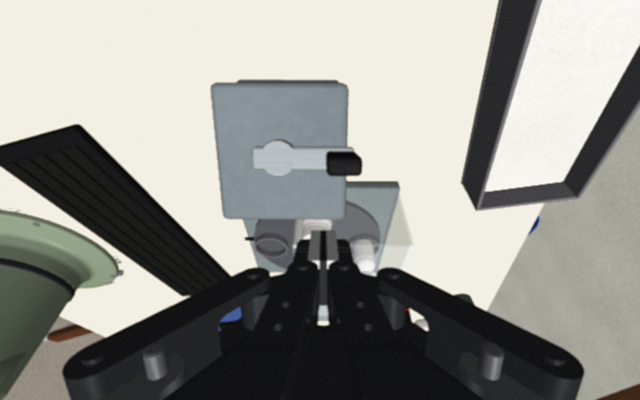

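The view shows the crank hub at (280,157) and the grip at (344,162), on the tool's +y side. The shut fingers are on the −s side, so the geometry agrees. Next I descend behind the grip and push the first 90°.

>>> {"method": "play_rows", "body": {
  "plan": [
    [[-0.02,0.01,0.66],[0,0,0],1],
    [[-0.02,0.01,0.66],[0,0,0],1],
    [[-0.02,0.01,0.66],[0,0,0],1],
    [[-0.02,0.01,0.66],[0,0,0],1],
    [[-0.02,0.01,0.66],[0,0,0],1],
    [[0,0,0],[0,0,0],1],
    [[0.456,0.35,0],[0,0,0],1],
    [[0.531,0.22,0],[0,0,0],1],
    [[0.569,0.075,0],[0,0,0],1],
    [[0.569,-0.075,0],[0,0,0],1],
    [[0.531,-0.22,0],[0,0,0],1],
    [[0.456,-0.35,0],[0,0,0],1],
    [[0,0,0],[0,0,0],1]
  ]
}}

```text
clock: 4.58
position: [0.6361, 0.2636, 0.1281]
tool_rot: [-3.14, 0.523, 1.374]
force: [-0.0, -0.2, -0.5]
grip_width: 0.0002
finger_force: 0.0
```

Run:
```python
from h import *
t,p,R,s=pose();d=RT.T@(p-FC);print(t,s["qpos"].round(2),"phi",np.degrees(np.arctan2(d[0],d[1])),"r",np.hypot(d[0],d[1]),"h",-d[2],s["force"],"err",RT.T@(orbit(45)-p)/.025)
f=grab_frame("wrist");save(f,"w2.png",(120,40,520,340),2);f=grab_frame("side")
for r in regions_of("pot","side")+regions_of("pot","scene"): 
    print(r["p"],r["box"])
```

```text
4.575 [-0.7   0.96  0.12  1.2   0.26  1.39 -0.9 ] phi 44.596121640355214 r 0.05425617666078983 h 0.04765505641640104 [-0.03686481 -0.15991403 -0.54070652] err [ 0.03189392  0.01025934 -0.01379774]
0.26 [470.3, 267.6, 495.0, 311.8]
```

View pics/w2.png

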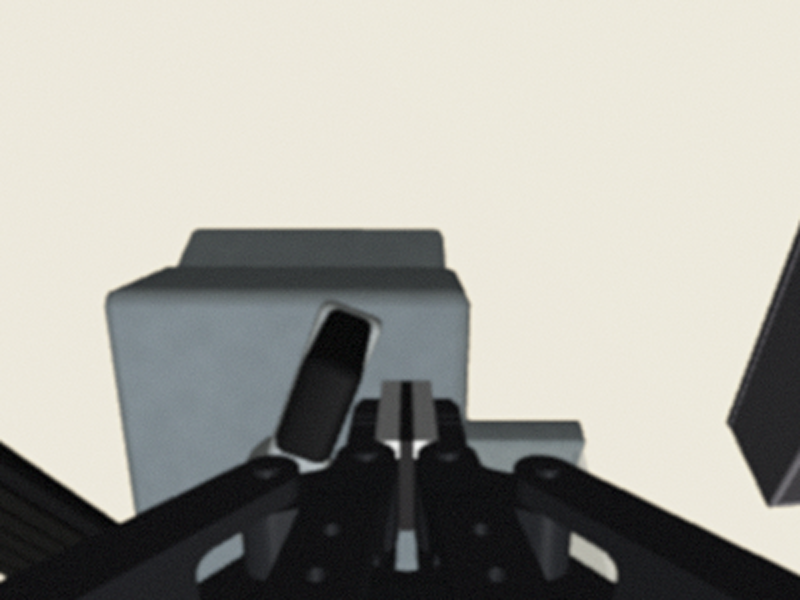

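The grip (crop ≈(330,385)) is ahead of the fingers at about 70°, so the push works. Continuing round.

>>> {"method": "play_rows", "body": {
  "plan": [
    [[0.38,-0.446,0],[0,0,0],1],
    [[0.22,-0.531,0],[0,0,0],1],
    [[0.075,-0.569,0],[0,0,0],1],
    [[-0.075,-0.569,0],[0,0,0],1],
    [[-0.22,-0.531,0],[0,0,0],1],
    [[-0.35,-0.456,0],[0,0,0],1],
    [[-0.456,-0.35,0],[0,0,0],1],
    [[-0.531,-0.22,0],[0,0,0],1],
    [[-0.569,-0.075,0],[0,0,0],1],
    [[-0.569,0.075,0],[0,0,0],1],
    [[-0.531,0.22,0],[0,0,0],1],
    [[-0.456,0.35,0],[0,0,0],1],
    [[-0.35,0.456,0],[0,0,0],1],
    [[-0.22,0.531,0],[0,0,0],1],
    [[-0.075,0.569,0],[0,0,0],1],
    [[0.075,0.569,0],[0,0,0],1],
    [[0.22,0.531,0],[0,0,0],1],
    [[0.35,0.456,0],[0,0,0],1],
    [[0,0,0],[0,0,0],1]
  ]
}}

```text
clock: 7.15
position: [0.6249, 0.1962, 0.1665]
tool_rot: [-3.141, 0.525, 1.371]
force: [0.4, 0.1, -0.3]
grip_width: -0.0002
finger_force: 0.0
```

Run:
```python
from h import *
t,p,R,s=pose();d=RT.T@(p-FC);print(t,s["qpos"].round(2),"phi",np.degrees(np.arctan2(d[0],d[1])),"r",np.hypot(d[0],d[1]),"h",-d[2],s["force"],"err",RT.T@(orbit(-45)-p)/.025)
f=grab_frame("wrist");save(f,"w3.png",(120,40,520,340),2);
g=grab_frame("side");save(g,"d3.png",(240,170,400,290),3)
import cv2
a=cv2.resize(cv2.imread("pics/w3.png"),(400,300));b=cv2.imread("pics/d3.png")[:300];b=cv2.resize(b,(400,300));cv2.imwrite("pics/c3.png",np.hstack([a,b]))
```

```text
7.15 [-0.65  0.84  0.14  1.34  0.28  1.34 -0.85] phi -44.41582413933695 r 0.05746016736175091 h 0.0467293331130464 [ 0.41358072  0.13204727 -0.2930093 ] err [ 0.05292946 -0.08606968 -0.05082668]
```

View pics/c3.png

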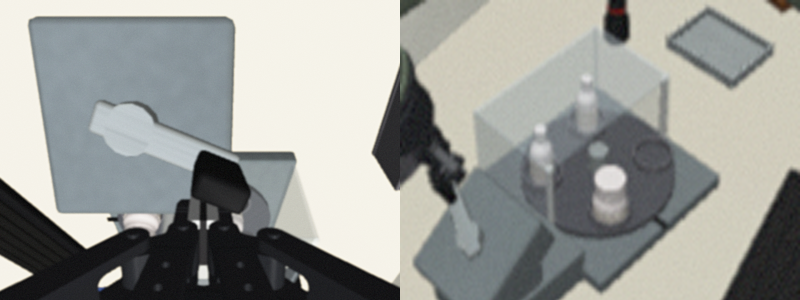

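The grip sits at about −22° (crop ≈(220,180)), about 338° wound. The pot has moved toward the black mark (pot crop (610,195), mark (660,222)). About 200° remains.

>>> {"method": "play_rows", "body": {
  "plan": [
    [[0.496,0.28,0],[0,0,0],1],
    [[0.531,0.22,0],[0,0,0],1],
    [[0.569,0.075,0],[0,0,0],1],
    [[0.569,-0.075,0],[0,0,0],1],
    [[0.531,-0.22,0],[0,0,0],1],
    [[0.456,-0.35,0],[0,0,0],1],
    [[0.35,-0.456,0],[0,0,0],1],
    [[0.22,-0.531,0],[0,0,0],1],
    [[0.075,-0.569,0],[0,0,0],1],
    [[-0.075,-0.569,0],[0,0,0],1],
    [[-0.22,-0.531,0],[0,0,0],1],
    [[-0.35,-0.456,0],[0,0,0],1],
    [[-0.456,-0.35,0],[0,0,0],1],
    [[-0.348,-0.162,0],[0,0,0],1],
    [[0,0,0],[0,0,0],1],
    [[0,0,0],[0,0,0],1]
  ]
}}

```text
clock: 9.25
position: [0.5438, 0.2649, 0.1378]
tool_rot: [-3.141, 0.524, 1.371]
force: [0.7, -0.1, -0.5]
grip_width: -0.0002
finger_force: 0.0
```

Run:
```python
from h import *
t,p,R,s=pose();d=RT.T@(p-FC);print(t,s["qpos"].round(2),"phi",np.degrees(np.arctan2(d[0],d[1])),"r",np.hypot(d[0],d[1]),"h",-d[2],s["force"])
f=grab_frame("wrist");save(f,"w4.png",(120,40,520,340),1)
g=grab_frame("side");np.savez("side4.npz",**g);save(g,"d4.png",(240,170,400,290),2.5)
h=grab_frame("scene");np.savez("scene4.npz",**h)
a=cv2.imread("pics/w4.png");b=cv2.imread("pics/d4.png");cv2.imwrite("pics/c4.png",np.hstack([a,b]))
for c,fr in (("side",g),("scene",h)):
  for r in regions_of("pot",c)+regions_of("vial_a",c):
    P,v,u=world(fr,r["mask"]);print(c,round(r["p"],2),np.round(r["box"]),np.median(P,0).round(3) if len(P) else 0)
  P,v,u=world(fr);C=fr["pixels"][v,u].astype(int).sum(1)
  # grip centre in face frame
  D=(P-FC)@RT;k=(C<140)&(-D[:,2]>.03)&(-D[:,2]<.07)&(np.hypot(D[:,0],D[:,1])<.08);print("grip s,xd",D[k][:,:2].mean(0) if k.any() else 0,k.sum())
  k=(abs(P[:,2]-.086)<.006)&(np.hypot(P[:,0]-.49,P[:,1])<.06);print("pot top",k.sum(),P[k].mean(0) if k.any() else 0,cv2.minEnclosingCircle((P[k][:,:2]*1000).astype(np.float32)) if k.any() else 0)
  k=(P[:,2]>.04)&(P[:,2]<.09)&(np.hypot(P[:,0]-.49,P[:,1])<.06);print("pot all",k.sum(),np.percentile(P[k],[2,50,98],axis=0).round(3).tolist() if k.any() else 0)
```

```text
9.25 [-0.78  0.83  0.12  1.46  0.25  1.29 -1.01] phi 160.54375117156394 r 0.05527373730207819 h 0.04751130700733077 [ 0.73792247 -0.14886968 -0.51193089]
side 0.6 [329. 223. 341. 240.] [ 0.484 -0.004  0.07 ]
side 0.43 [301. 223. 307. 238.] [0.572 0.056 0.07 ]
grip s,xd [ 0.00020889 -0.06425185] 43
pot top 96 [ 0.4874962  -0.01105895  0.08703225] ((489.0302429199219, -11.002459526062012), 22.00543212890625)
pot all 239 [[0.464, -0.031, 0.041], [0.482, -0.002, 0.064], [0.51, 0.012, 0.09]]
scene 0.67 [335. 184. 351. 198.] [ 0.491 -0.01   0.085]
grip s,xd [ 0.00477642 -0.04408622] 107
pot top 100 [ 0.4922258  -0.01245904  0.0855431 ] ((490.92291259765625, -13.683149337768555), 21.732547760009766)
pot all 120 [[0.472, -0.032, 0.058], [0.493, -0.009, 0.085], [0.51, 0.007, 0.089]]
```

View pics/c4.png

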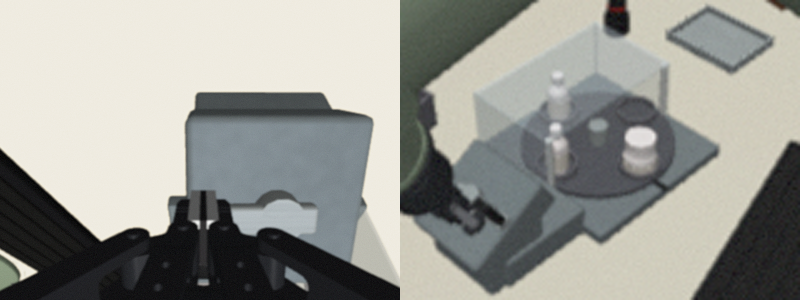

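The pot stands at (0.490,−0.012), which is on the line from the mark (0.447,−0.005) along the device's axis, within about 2 mm of the predicted opening (0.489,−0.0135). The right picture shows it right behind the mark (crop (640,150)). Now I back off and lift away.

>>> {"method": "play_rows", "body": {
  "plan": [
    [[0.4,-0.1,0],[0,0,0],1],
    [[0,0,-0.7],[0,0,0],1],
    [[0,0,-0.9],[0,0,0],1],
    [[0,0,-0.9],[0,0,0],1],
    [[0,0,-0.9],[0,0,0],1],
    [[0,0,-0.9],[0,0,0],1],
    [[0,0,0],[0,0,0],1]
  ]
}}

```text
clock: 10.48
position: [0.5541, 0.328, 0.2278]
tool_rot: [3.14, 0.521, 1.371]
force: [0.4, 0.1, 0.1]
grip_width: -0.0001
finger_force: 0.0
```

```bash
cat >> h.py <<'E'
def goal(yaw): return Ro.from_euler("xyz",[np.pi,0,yaw])
def delta(pt,yaw):
    t,p,R,s=pose();G=goal(yaw)
    print("t",t,"p",p.round(4),"q",s["qpos"].round(2),"w",s["grip_width"],"turn",((R.inv()*G).as_rotvec()/.15).round(3),"shift in current",(R.inv().apply(np.array(pt)-p)/.025).round(3),"in goal axes",(G.inv().apply(np.array(pt)-p)/.025).round(3))
E
python3 - <<'E'
from h import *
for y in (168.55,-11.45): delta([.490,-.012,.25],np.radians(y))
f=grab_frame("side")
P,v,u=world(f);k=(abs(P[:,2]-.086)<.006)&(np.hypot(P[:,0]-.49,P[:,1])<.06);print(P[k].mean(0),cv2.minEnclosingCircle((P[k][:,:2]*1000).astype(np.float32)))
E
```

```text
t 10.475 p [0.5541 0.328  0.2278] q [-0.83  0.8   0.12  1.25  0.22  1.52 -0.99] w -0.000128841954858729 turn [ -2.714   2.731 -10.207] shift in current [-12.441   0.17    6.12 ] in goal axes [ -0.187 -13.837  -0.887]
t 10.475 p [0.5541 0.328  0.2278] q [-0.83  0.8   0.12  1.25  0.22  1.52 -0.99] w -0.000128841954858729 turn [ 2.732  2.715 10.219] shift in current [-12.441   0.17    6.12 ] in goal axes [ 0.187 13.837 -0.887]
[ 0.48701889 -0.01161871  0.08733033] ((487.9259033203125, -15.06422233581543), 22.816747665405273)
```

>>> {"method": "play_rows", "body": {
  "plan": [
    [[0,0,0],[0.248,0.247,0.929],-1],
    [[0,0,0],[0.248,0.247,0.929],-1],
    [[0,0,0],[0.248,0.247,0.929],-1],
    [[0,0,0],[0.248,0.247,0.929],-1],
    [[0,0,0],[0.248,0.247,0.929],-1],
    [[0,0,0],[0.248,0.247,0.929],-1],
    [[0,0,0],[0.248,0.247,0.929],-1],
    [[0,0,0],[0.248,0.247,0.929],-1],
    [[0,0,0],[0.248,0.247,0.929],-1],
    [[0,0,0],[0.248,0.247,0.929],-1],
    [[0,0,0],[0.248,0.247,0.929],-1],
    [[0.01,0.5,-0.3],[0,0,0],-1],
    [[0.01,0.98,-0.3],[0,0,0],-1],
    [[0.01,0.98,-0.2],[0,0,0],-1],
    [[0.01,0.98,0],[0,0,0],-1],
    [[0.01,0.98,0],[0,0,0],-1],
    [[0.01,0.98,0],[0,0,0],-1],
    [[0.01,0.98,0],[0,0,0],-1],
    [[0.01,0.98,0],[0,0,0],-1],
    [[0,0.5,0],[0,0,0],-1]
  ]
}}

```text
clock: 13.02
position: [0.5163, 0.1317, 0.2467]
tool_rot: [3.139, 0.001, -0.202]
force: [1.2, 0.8, 0.0]
grip_width: 0.0854
finger_force: 0.0
```

Run:
```python
from h import *
delta([.490,-.012,.20],np.radians(-11.45))
```

```text
t 13.025 p [0.5163 0.1317 0.2467] q [-0.69  0.4   0.44  1.86 -0.21  0.93 -1.93] w 0.08544301531899424 turn [ 0.019  0.006 -0.014] shift in current [0.125 5.838 1.886] in goal axes [0.111 5.844 1.869]
```

>>> {"method": "play_rows", "body": {
  "plan": [
    [[0.02,0.97,0.1],[0,0,0],-1],
    [[0.02,0.97,0.1],[0,0,0],-1],
    [[0.02,0.97,0.2],[0,0,0],-1],
    [[0.02,0.97,0.3],[0,0,0],-1],
    [[0.02,0.98,0.5],[0,0,0],-1],
    [[0.01,0.98,0.67],[0,0,0],-1],
    [[0,0,0],[0,0,0],-1],
    [[0,0,0],[0,0,0],-1]
  ]
}}

```text
clock: 14.02
position: [0.4903, -0.0097, 0.2005]
tool_rot: [3.139, 0.001, -0.2]
force: [-0.5, 0.7, -0.7]
grip_width: 0.0856
finger_force: 0.0
```

Run:
```python
from h import *
delta([.490,-.012,.061],np.radians(-11.45))
f=grab_frame("wrist");save(f,"w5.png",(100,50,540,400),1.0)
P,v,u=world(f)
for r in regions_of("pot","wrist"):
    X,_,_=world(f,r["mask"]);print(round(r["p"],2),r["box"],np.median(X,0).round(4))
k=(abs(P[:,2]-.086)<.005)&(np.hypot(P[:,0]-.49,P[:,1]+.012)<.04)
if k.any(): print(k.sum(),P[k].mean(0),cv2.minEnclosingCircle((P[k][:,:2]*1000).astype(np.float32)))
```

```text
t 14.025 p [ 0.4903 -0.0097  0.2005] q [-0.44  0.4   0.44  2.01 -0.24  0.78 -1.63] w 0.08560952163867505 turn [ 0.017  0.005 -0.003] shift in current [0.009 0.079 5.579] in goal axes [5.000e-03 9.300e-02 5.579e+00]
0.73 [307.1, 169.7, 349.3, 223.1] [ 0.492  -0.0163  0.0857]
0.39 [0.5, 122.2, 31.0, 239.2] [0.5555 0.2188 0.1225]
1550 [ 0.48760945 -0.0157519   0.08592837] ((486.7210693359375, -15.574076652526855), 20.893930435180664)
```

View pics/w5.png

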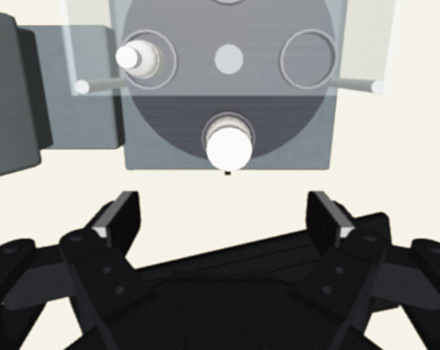

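The pot's cap (crop (229,150)) is centred on the mark (228,172), and the fingers straddle it clear of the hood. Its centre is ≈(0.4885,−0.0148). Descending to grasp.

>>> {"method": "play_rows", "body": {
  "newtons": 30,
  "plan": [
    [[-0.05,0.18,0.7],[0,0,0],-1],
    [[0,0,0.8],[0,0,0],-1],
    [[0,0,0.8],[0,0,0],-1],
    [[0,0,0.8],[0,0,0],-1],
    [[0,0,0.8],[0,0,0],-1],
    [[0,0,0.7],[0,0,0],-1],
    [[0,0,0.5],[0,0,0],-1],
    [[0,0,0.48],[0,0,0],-1],
    [[0,0,0],[0,0,0],-1],
    [[0,0,0],[0,0,0],1],
    [[0,0,0],[0,0,0],1],
    [[0,0,0],[0,0,0],1],
    [[0,0,0],[0,0,0],1],
    [[0,0,0],[0,0,0],1],
    [[0,0,0],[0,0,0],1],
    [[0,0,0],[0,0,0],1]
  ]
}}

```text
clock: 16.12
position: [0.488, -0.0147, 0.0614]
tool_rot: [3.139, 0.0, -0.201]
force: [-2.6, 0.6, 11.5]
grip_width: 0.044
finger_force: 28.9
```

>>> {"method": "play_rows", "body": {
  "plan": [
    [[0,0,-0.2],[0,0,0],1],
    [[0,0,-0.4],[0,0,0],1],
    [[0,0,-0.6],[0,0,0],1],
    [[0,0,-0.8],[0,0,0],1],
    [[0,0,-0.8],[0,0,0],1],
    [[0,0,-0.8],[0,0,0],1],
    [[0,0,-0.8],[0,0,0],1],
    [[0,0,-0.6],[0,0,0],1],
    [[0,0,0],[0,0,0],1]
  ]
}}

```text
clock: 17.25
position: [0.4883, -0.0143, 0.1868]
tool_rot: [3.14, -0.001, -0.201]
force: [0.0, 0.3, -0.9]
grip_width: 0.0438
finger_force: 30.7
```

Run:
```python
from h import *
print(pose()[3]["force"],pose()[3]["finger_force"])
h=grab_frame("scene");g=grab_frame("side")
for f in (h,g):
    P,v,u=world(f);m=(P[:,0]>.43)&(P[:,0]<.67)&(P[:,1]>-.47)&(P[:,1]<-.27)&(P[:,2]>.012)&(P[:,2]<.03)
    print("tray",m.sum(),cv2.minAreaRect((P[m][:,:2]*1000).astype(np.float32)))
    p=pose()[1];k=(np.hypot(P[:,0]-p[0],P[:,1]-p[1])<.045)&(P[:,2]>p[2]-.075)&(P[:,2]<p[2]+.03);C=f["pixels"][v,u].astype(int).sum(1);k&=C>400
    print("pot white",k.sum(),np.percentile(P[k]-p,[1,50,99],axis=0).round(3).tolist() if k.any() else 0)
delta([.551,-.370,.18],np.radians(-11.45))
save(h,"s6.png",(200,130,420,290),3)
```

```text
[ 0.03744369  0.28873614 -0.85246673] 30.6789082987234
tray 170 ((550.153564453125, -369.321533203125), (116.40361785888672, 144.34136962890625), 77.27781677246094)
pot white 97 [[-0.014, -0.016, -0.005], [0.012, 0.001, 0.025], [0.026, 0.017, 0.028]]
tray 181 ((550.1829833984375, -368.484619140625), (115.11659240722656, 144.14186096191406), 79.80774688720703)
pot white 157 [[-0.022, -0.019, -0.025], [-0.011, 0.011, 0.013], [0.008, 0.024, 0.029]]
t 17.35 p [ 0.4877 -0.0143  0.1855] q [-0.43  0.42  0.44  2.03 -0.26  0.74 -1.6 ] w 0.043789091721487323 turn [ 0.019  0.008 -0.005] shift in current [ 5.317 13.437  0.252] in goal axes [ 5.306 13.442  0.222]
```

View pics/s6.png

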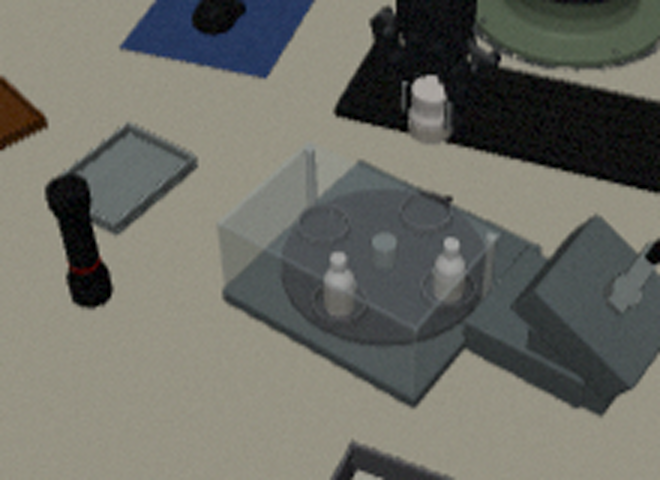

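The pot is held upright at scene crop (430,110), the vials are standing, and the steel tray is at (0.5505,−0.369). Carrying it over.

>>> {"method": "play_rows", "body": {
  "plan": [
    [[0.1,0.4,-0.1],[0,0,0],1],
    [[0.25,0.8,-0.1],[0,0,0],1],
    [[0.4,0.96,0],[0,0,0],1],
    [[0.4,0.96,0],[0,0,0],1],
    [[0.4,0.96,0],[0,0,0],1],
    [[0.4,0.96,0],[0,0,0],1],
    [[0.4,0.96,0],[0,0,0],1],
    [[0.4,0.96,0],[0,0,0],1],
    [[0.4,0.96,0],[0,0,0],1],
    [[0.4,0.96,0],[0,0,0],1],
    [[0.4,0.96,0],[0,0,0],1],
    [[0.4,0.96,0],[0,0,0],1],
    [[0.4,0.96,0],[0,0,0],1],
    [[0.4,0.96,0],[0,0,0],1],
    [[0.2,0.6,0],[0,0,0],1],
    [[0,0,0],[0,0,0],1],
    [[0,0,0],[0,0,0],1]
  ]
}}

```text
clock: 19.48
position: [0.5525, -0.3666, 0.1913]
tool_rot: [3.139, 0.001, -0.2]
force: [-0.4, 1.0, -1.1]
grip_width: 0.0436
finger_force: 30.7
```

Run:
```python
from h import *
delta([.5505,-.369,.0375],np.radians(-11.45))
```

```text
t 19.475 p [ 0.5525 -0.3666  0.1913] q [ 0.23  0.68  0.42  1.56 -0.31  0.97 -1.02] w 0.043575131541199574 turn [ 0.015  0.01  -0.003] shift in current [-0.049  0.096  6.153] in goal axes [-0.058  0.109  6.153]
```

>>> {"method": "play_rows", "body": {
  "plan": [
    [[-0.05,0.1,0.6],[0,0,0],1],
    [[0,0,0.9],[0,0,0],1],
    [[0,0,0.9],[0,0,0],1],
    [[0,0,0.9],[0,0,0],1],
    [[0,0,0.9],[0,0,0],1],
    [[0,0,0.7],[0,0,0],1],
    [[0,0,0.5],[0,0,0],1],
    [[0,0,0.4],[0,0,0],1],
    [[0,0,0.25],[0,0,0],1],
    [[0,0,0.1],[0,0,0],1],
    [[0,0,0],[0,0,0],1],
    [[0,0,0],[0,0,0],1]
  ]
}}

```text
clock: 20.98
position: [0.5507, -0.3701, 0.0382]
tool_rot: [3.139, 0.0, -0.201]
force: [0.1, 0.4, -0.2]
grip_width: 0.0439
finger_force: 30.7
```

Now down in small steps until contact.

>>> {"method": "play_rows", "body": {
  "plan": [
    [[0,0,0.06],[0,0,0],1],
    [[0,0,0.06],[0,0,0],1],
    [[0,0,0],[0,0,0],1]
  ]
}}

```text
clock: 21.35
position: [0.5507, -0.3701, 0.0356]
tool_rot: [3.139, 0.0, -0.201]
force: [-2.9, 2.7, 11.3]
grip_width: 0.0437
finger_force: 31.8
```

Contact is felt (11 N up) at the expected height. Releasing and retreating.

>>> {"method": "play_rows", "body": {
  "plan": [
    [[0,0,0],[0,0,0],-0.5],
    [[0,0,0],[0,0,0],-0.5],
    [[0,0,0],[0,0,0],-0.5],
    [[0,0,0],[0,0,0],-0.5],
    [[0,0,-0.3],[0,0,0],-0.5],
    [[0,0,-0.6],[0,0,0],-0.5],
    [[0,0,-0.9],[0,0,0],-0.5],
    [[0,0,-0.9],[0,0,0],-0.5],
    [[0,0,-0.9],[0,0,0],-0.5],
    [[0,0,-0.9],[0,0,0],-0.5],
    [[0,0,-0.9],[0,0,0],-0.5],
    [[0,0,0],[0,0,0],-0.5],
    [[0,0,0],[0,0,0],-0.5]
  ]
}}

```text
clock: 22.98
position: [0.5507, -0.3695, 0.1702]
tool_rot: [3.139, 0.001, -0.201]
force: [-0.2, 1.0, -0.2]
grip_width: 0.0642
finger_force: 0.0
```

Run:
```python
from h import *
g=grab_frame("side")
P,v,u=world(g);k=(np.hypot(P[:,0]-.551,P[:,1]+.37)<.045)&(P[:,2]>.03)&(P[:,2]<.075);print(k.sum(),np.percentile(P[k],[2,50,98],axis=0).round(3).tolist())
t=k&(P[:,2]>.054);print(P[t].mean(0),cv2.minEnclosingCircle((P[t][:,:2]*1000).astype(np.float32)))
save(g,"d7.png",(240,110,440,260),3)
```

```text
116 [[0.53, -0.385, 0.032], [0.547, -0.358, 0.056], [0.57, -0.346, 0.066]]
[ 0.54986783 -0.3647351   0.06097688] ((553.276611328125, -369.3109130859375), 26.081153869628906)
```

View pics/d7.png

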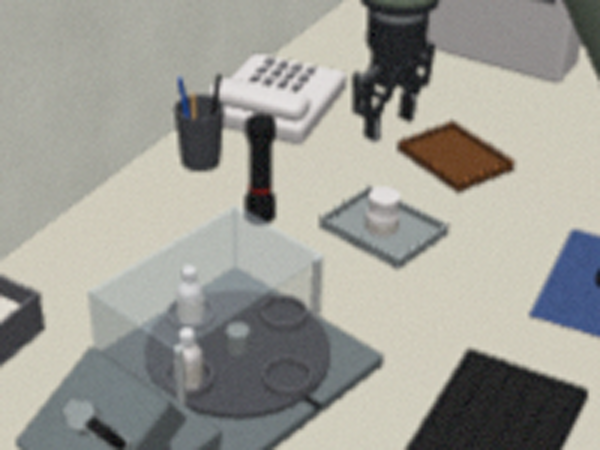

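The pot stands upright in the middle of the steel tray (crop (383,212)), the gripper is clear, and the vials and torch are standing.

```bash
python3 -c "
from workcell import bot
print(bot.job_done())"
```

```text
the job is handed in; nothing more can be done
None
```

The job is handed in: I wound the pot to the opening and set it down upright near the middle of the steel tray at about 23 s, and the last picture showed the vials and torch still standing; the spray bottle was out of that frame and never approached, and no verdict came back.

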